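# Angle the tongued cover into its groove and click it shut

### The arm

A 6-joint arm with a two-finger parallel gripper is mounted at the origin on the work surface. World frame = base frame: x ahead of the robot, y to its left, z up, the work surface at z = 0. Lengths are in m, angles in rad, forces in N, time in s.
With the tool pointing down it reaches from about 0.25 to 0.775 m from the base axis. Payload 4 kg.
Tool frame: the origin (TCP) lies at the very end of the fingers, on their centre line; the grasp point (between the pads) lies hold_point_z behind it (hold_point_z is the distance from the TCP to the grasp point, in m); z points along the fingers, y is the direction in which the jaws open and shut (so a half turn about z gives the same grasp; the last joint's range is limited). The gripper opens to 94 mm and grips with 3 to 60 N. Pads are 16 mm wide; open, the fingers measure 119 mm over their backs; the gripper's body (75 mm by 177 mm) begins 78 mm behind the grasp point.
Start: joints at [-1.208, 0.087, 1.371, -0, 1.684, -0.103], TCP at [0.247, -0.491, 0.206] pointing down, gripper open.
Joint ranges: [-3.1, 3.1], [-0.76, 2.03], [0.27, 2.55], [-1.08, 4.22], [0.17, 2.65], [-2.57, 2.57]. Speed limits (rad/s): [2.79, 2.79, 3.14, 3.14, 3.14, 3.14].

### API

Orientations are given as [roll, pitch, yaw] about the fixed x, y, z axes, in that order (R = Rz(yaw) Ry(pitch) Rx(roll)).
In Python, from bench import * gives the robot as it stands.
- The arm moves only by the tool step_arm, never from a script. Its argument "increments" is text: rows parted by semicolons, each of 6 numbers parted by spaces: the shift along the tool's x, y, z in cm, then the turn, a rotation vector about the tool's x, y, z in rad. A call has 1 to 5 rows; each row shifts and turns the commanded pose from where the row before left it, along the tool's axes as they then stand; what a row does not reach is not made up. A row lasts 1/10 s, in which the tool goes at most 50 mm and 8.59 degrees, less where a joint would pass 70% of its speed; a pose out of reach is approached as far as the arm can. A call is refused whole if a number of a shift passes 5 or a number of a turn 0.15, either way. A call with a gripper value outside its range is refused whole. "claw" is the gripper's target within -1 to 1 (shut at 1, half-way at 0, fully open at -1), set as the call begins (left out, the last holds). The fingers move at their own pace and stop on an object; the grip force is fixed at half the most. Time passes only in rows, so rows that do not move let the fingers close. It gives the time, the measured TCP pose, the force and the opening at its end, in the units of the state.
- get_obs(): the state, without advancing time (a new reading comes with each control period).
- snapshot(name): name is "side" or "top"; returns the picture (384x512x3 uint8, red, green, blue); there is no depth.
- calibration(name): a dict with "camera_matrix" (3x3 intrinsics, pixels), "eye" and "orientation" of the camera in the world. Camera axes: x right, y up, looking along -z (the intrinsics and any distortion apply to the point x, -y, -z); pixel columns grow to the right and rows downward; lengths in m; the calibration is good to about 2 mm. A picture is of the moment at which its call begins. calibration takes no time and is no camera call.
- close_job(): hands the job in, once; it reports no verdict.
The state is a dict: "time": time; "joint_positions": joint angles; "qvel": joint speeds; "joint_torque": joint torques, N m; "tool_pos": TCP position; "ee_rot": TCP orientation; "wrist_force": force on the tool from outside, world axes, zero at the start; "wrist_torque": the same for the moment, N m; "width": finger opening in m.
Only numpy, scipy, OpenCV 4.12 (cv2) and the standard library are available. Lean on these libraries where they do the work, as an engineer would, in place of code of your own. Each camera call takes 0.05 s, during which the arm holds its last target. There are 200 camera calls.

### The job

Fit the white cover onto the blue housing: keep it tilted while you slide its orange tongue fully home into the housing's groove, then lower it flat until the sprung catch clicks back over its other edge, and let go. Be gentle: do not force the cover against the housing, and leave the other things on the bench where they are.

Things in the scene. Friction and masses are not known exactly. Their poses are not given: they have to be found in the camera images.
- cover: Loose cover, about 0.22 kg (x0.7 to 1.4), flat on the cardboard mat. White plate 100 (x) x 120 (y) x 12 mm; origin: centre of its underside, z up out of its top. Orange tongue along its -x edge: 10 mm long (tip at x -60), 108 wide, 5 thick, round tip, underside level with the plate's. With the tongue home it goes in at tilts up to 18 degrees.
- tongue (a point): Middle of the cover's tongue tip, at its underside: (-60, 0, 0) mm in the cover's frame.
- grip (a point): Top centre of the cover's black upright grip rib, (15, 0, 44) mm in the cover's frame: 14 mm thick (cover x), 60 mm long (cover y), rising 32 mm from the plate's top. Pinch it across its 14 mm.
- jig: Fixed dark steel clamp plate 200 x 180 x 12 mm under the blue housing; origin: centre of its underside, z up, x from groove to catch. The housing with groove, tail stop and catch stands on hand-set shims: as a whole 3 to 21 mm higher than the unshimmed points given here and up to 6 mm off along x either way (y and yaw exact), so find it by feel.
- ledge (a point): Unshimmed, (0, 0, 38) mm in the jig's frame: where the cover's origin lies when seated, its x axis along the jig's (3 mm of play along x). The ledge it rests on, at this height, runs round an open well; below the groove it reaches to jig x = -28 mm.
- groove (a point): Unshimmed, (-52, 0, 38) mm in the jig's frame: mouth of the aluminium groove at its floor, which is the ledge. It opens to +x, is 9 mm deep (bottom at x -61) and 8.5 mm high under a lip 4 mm thick (lip top at z 50.5); closed ends at y = +-61 mm.
- tail_stop (a point): Unshimmed, (52, 0, 50) mm in the jig's frame: top edge of the 60 mm wide tail stop, level with the seated cover's top, against which the cover's +x edge fits.
- catch (a joint): Orange sprung catch over the tail stop, 44 mm wide: 0 shut, grows outwards (jig +x), travel 9 mm, springs back (1 N + 0.45 N/mm). Unshimmed nose tip at jig x 47, underside z 51.5, steep bevel up to z 61 mm: tilted 14 degrees the cover's tail clears it. Pressed down on the bevel with some 4 to 10 N the tail pushes it back and it snaps over. More than 35 N between cover and jig is too much.
- tweezers: steel tweezers, 115 mm long, on the mat beside the cover; bystander, origin at the middle of the underside
- pen: red and white marker pen, 130 mm long, on the mat; bystander
- tape_roll: yellow tape roll, 90 mm across, 24 mm high; bystander
- solvent: clear bottle with red cap, 52 mm across, 120 mm tall; bystander
- driver: screwdriver lying on the bench; bystander
Things that resemble listed ones, but are neither listed nor needed, are in the scene too. What is shaped like the cover but pink is not meant.

How it is judged:
By the outcome, as a careful person would: the job done as asked, in the order asked, and still so for the second after the job is handed in, with the robot touching nothing.
It also fails if it takes over 61 s, if anything falls off the work surface, if the arm or the gripper's body presses on something with over 40 N, if the wrist force passes 120 N, or if a joint passes its speed limit or range.

## Working session

There is one attempt and no reset: what is moved stays moved. The work goes in short steps, Python scripts to look and compute and a tool call to move; the robot and the scene stay as the last step left them, time stands still between calls to the robot, and variables do not carry over. Pictures are saved under pics/ and viewed, about 8 in all and at most 12, crops included, and the job is handed in when it is done.

Besides the shell and the picture viewer there is one more tool, called after "Call:" in YAML: its name, and indented under it one key for each argument. step_arm: Moves the arm, as the interface text tells. Its arguments: {"type":"object","properties":{"increments":{"type":"string"},"claw":{"type":"number"}},"required":["increments"]}

```bash
ls; mkdir -p pics; cat > h.py <<'E'
from bench import *
import numpy as np, cv2
def snap(n,f):
    im=snapshot(n); cv2.imwrite(f,im[:,:,::-1]); return im
E
python3 - <<'E'
from h import *
for n in("top","side"):
    snap(n,f"pics/{n}0.png"); print(n,calibration(n))
a=cv2.imread("pics/top0.png");b=cv2.imread("pics/side0.png")
print(get_obs())
E
```

```text
pics
top {'camera_matrix': array([[407.98814226,   0.        , 252.92100343],
       [  0.        , 407.98814226, 197.89387757],
       [  0.        ,   0.        ,   1.        ]]), 'eye': array([ 0.36967567, -0.08605403,  1.011185  ]), 'orientation': array([ 0.16693365,  0.01346372, -1.5436931 ])}
side {'camera_matrix': array([[359.11871007,   0.        , 253.8887609 ],
       [  0.        , 359.11871007, 192.23048205],
       [  0.        ,   0.        ,   1.        ]]), 'eye': array([0.3825245 , 0.56876716, 0.59465174]), 'orientation': array([ 0.88591452, -0.01423935, -2.86920019])}
{'time': 0.1, 'joint_positions': array([-1.20809157e+00,  8.79196465e-02,  1.37207578e+00, -2.34678996e-05,
        1.68359620e+00, -1.03116342e-01]), 'qvel': array([ 0.00158269, -0.00194145, -0.0024894 ,  0.00072949, -0.00079096,
       -0.00015251]), 'joint_torque': array([ 3.88167900e-03, -3.41249835e+01, -3.03301191e+01,  7.23056286e-02,
        3.04028217e-02, -1.01256078e-04]), 'tool_pos': array([ 0.24684396, -0.49095405,  0.20441402]), 'ee_rot': array([-3.13960190e+00, -1.82561316e-04,  4.65818297e-01]), 'wrist_force': array([-0.15430436, -0.96886386, -0.73686446]), 'wrist_torque': array([ 0.03107427,  0.03910466, -0.00616   ]), 'width': 0.09392243215048915}
```

View pics/top0.png

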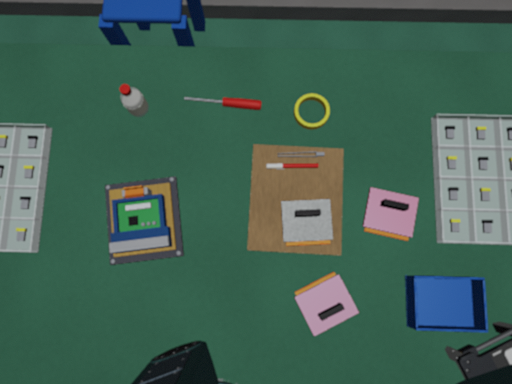

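View pics/side0.png

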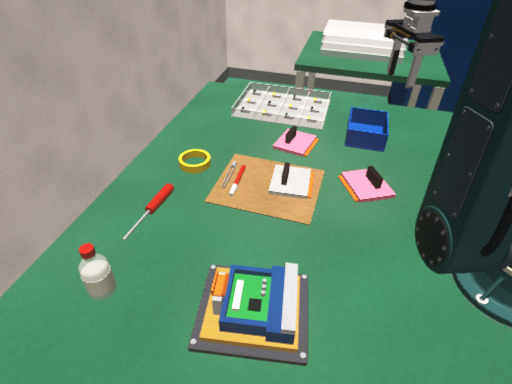

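The images show these objects:
- **Cover:** the white plate with the orange tongue at top (307,221) is the target. The plates at (391,213) and (327,304) have the same shape but are pink, so they are not meant.
- **Housing/jig:** blue, at top (145,220). Its catch is at (134,191) and the light groove lip at (139,243).

Next I'll take one measurement with an enlarged crop to confirm.

```bash
cat >> h.py <<'E'
from scipy.spatial.transform import Rotation as Ro
def ray(n,p):
    c=calibration(n); K=c["camera_matrix"]
    d=np.linalg.solve(K,[p[0],p[1],1.]); d=Ro.from_euler('xyz',c["orientation"]).as_matrix()@[d[0],-d[1],-d[2]]
    return c["eye"],d
def onz(n,p,z):
    e,d=ray(n,p); return e+d*(z-e[2])/d[2]
def proj(n,P):
    c=calibration(n); q=Ro.from_euler('xyz',c["orientation"]).as_matrix().T@(np.asarray(P)-c["eye"])
    u=c["camera_matrix"]@[q[0],-q[1],-q[2]]; return u[:2]/u[2]
def tri(p,q):
    (a,d),(b,f)=ray("top",p),ray("side",q)
    s=np.linalg.lstsq(np.c_[d,-f],b-a,rcond=None)[0]
    return (a+d*s[0]+b+f*s[1])/2, np.linalg.norm(a+d*s[0]-b-f*s[1])
E
python3 - <<'E'
from h import *
import bench; print({k:v for k,v in vars(bench).items() if 'hold' in k.lower()})
a=cv2.imread("pics/top0.png");b=cv2.imread("pics/side0.png")
def big(m,x0,y0,x1,y1,name):
    k=np.zeros_like(m); k[y0:y1,x0:x1]=m[y0:y1,x0:x1]
    c=max(cv2.findContours(k,0,cv2.CHAIN_APPROX_NONE)[0],key=cv2.contourArea)
    r=cv2.minAreaRect(c); M=cv2.moments(c);print(name,cv2.contourArea(c),np.round(cv2.boxPoints(r),1).tolist(),r[2],'c',M['m10']/M['m00'],M['m01']/M['m00']); return r
for im,n,cv,jg in((a,"top",(270,190,345,252),(95,165,195,275)),(b,"side",(255,150,330,210),(180,250,330,365))):
    h=cv2.cvtColor(im,cv2.COLOR_BGR2HSV); H,S,V=cv2.split(h)
    big(((S<50)&(V>120)).astype(np.uint8)*255,*cv,n+" white")
    big(((V<60)).astype(np.uint8)*255,*cv,n+" rib")
    big(((H<22)&(S>190)&(V>150)).astype(np.uint8)*255,*cv,n+" tongue")
    big(((H>40)&(H<90)&(S>90)).astype(np.uint8)*0+255*(~((H>60)&(H<90)&(S>100)&(V<110))).astype(np.uint8),*jg,n+" jig")
crop=lambda im,x0,y0,x1,y1:cv2.resize(im[y0:y1,x0:x1],(400,400),interpolation=cv2.INTER_CUBIC)
cv2.imwrite("pics/c0.png",np.hstack([crop(a,95,170,195,270),crop(a,260,180,340,260)]))
cv2.imwrite("pics/c1.png",np.hstack([crop(b,185,250,325,370),crop(b,255,150,325,210)]))
E
```

```text
{'hold_point_z': 0.0188}
top white 1951.0 [[280.6000061035156, 200.60000610351562], [330.6000061035156, 198.10000610351562], [332.6000061035156, 239.0], [282.6000061035156, 241.5]] 87.1375961303711 c 306.5691952844695 219.87391081496668
top rib 93.5 [[294.79998779296875, 211.10000610351562], [318.8999938964844, 209.89999389648438], [319.20001220703125, 214.8000030517578], [295.1000061035156, 216.0]] 87.1375961303711 c 307.1800356506239 212.93582887700535Traceback (most recent call last):
  File "<stdin>", line 12, in <module>
  File "<stdin>", line 6, in big
ValueError: max() iterable argument is empty
```

```bash
python3 - <<'E'
from h import *
a=cv2.imread("pics/top0.png");b=cv2.imread("pics/side0.png")
def big(m,x0,y0,x1,y1,name):
    k=np.zeros_like(m); k[y0:y1,x0:x1]=m[y0:y1,x0:x1]
    cs=cv2.findContours(k,0,cv2.CHAIN_APPROX_NONE)[0]
    if not cs: print(name,'none');return
    c=max(cs,key=cv2.contourArea)
    r=cv2.minAreaRect(c); M=cv2.moments(c);print(name,cv2.contourArea(c),np.round(cv2.boxPoints(r),1).tolist(),'c',M['m10']/M['m00'],M['m01']/M['m00']); return r
for im,n,cv,jg in((a,"top",(270,190,345,252),(95,165,195,275)),(b,"side",(255,150,330,210),(180,250,330,365))):
    h=cv2.cvtColor(im,cv2.COLOR_BGR2HSV); H,S,V=cv2.split(h)
    u=lambda m:m.astype(np.uint8)*255
    big(u((S<50)&(V>120)),*cv,n+" white")
    big(u(V<60),*cv,n+" rib")
    big(u((H<22)&(S>190)&(V>150)),*cv,n+" tongue")
    big(u(~((H>60)&(H<90)&(S>100)&(V<110))),*jg,n+" jig")
    big(u((S<60)&(V>110)),*jg,n+" lip")
print(h[300,210],h[200,130])
P=lambda z:[np.round(onz("top",p,z),4).tolist() for p in((280.6,200.6),(330.6,198.1),(332.6,239),(282.6,241.5))]
print(P(.015))
crop=lambda im,x0,y0,x1,y1:cv2_.resize(im[y0:y1,x0:x1],(400,400),interpolation=cv2_.INTER_CUBIC)
import cv2 as cv2_
cv2_.imwrite("pics/c0.png",np.hstack([crop(a,95,170,195,270),crop(a,260,180,340,260)]))
cv2_.imwrite("pics/c1.png",np.hstack([crop(b,190,250,320,380),crop(b,250,140,330,220)]))
E
```

```text
top white 1951.0 [[280.6000061035156, 200.60000610351562], [330.6000061035156, 198.10000610351562], [332.6000061035156, 239.0], [282.6000061035156, 241.5]] c 306.5691952844695 219.87391081496668
top rib 93.5 [[294.79998779296875, 211.10000610351562], [318.8999938964844, 209.89999389648438], [319.20001220703125, 214.8000030517578], [295.1000061035156, 216.0]] c 307.1800356506239 212.93582887700535
top tongue none
top jig 5853.5 [[101.0, 182.89999389648438], [175.8000030517578, 175.39999389648438], [184.10000610351562, 257.70001220703125], [109.19999694824219, 265.20001220703125]] c 143.07061302354714 220.37982973149965
top lip 554.5 [[107.9000015258789, 242.1999969482422], [167.1999969482422, 235.10000610351562], [168.39999389648438, 245.60000610351562], [109.19999694824219, 252.6999969482422]] c 138.06071535918244 243.9254583709047
side white 905.5 [[268.20001220703125, 192.5], [272.20001220703125, 163.5], [310.20001220703125, 168.6999969482422], [306.20001220703125, 197.6999969482422]] c 290.3732744340144 181.60279771765136Traceback (most recent call last):
  File "<stdin>", line 13, in <module>
  File "<stdin>", line 8, in big
ZeroDivisionError: float division by zero
```

```bash
python3 - <<'E'
from h import *
a=cv2.imread("pics/top0.png");b=cv2.imread("pics/side0.png")
crop=lambda im,x0,y0,x1,y1:cv2.resize(im[y0:y1,x0:x1],(400,400),interpolation=cv2.INTER_CUBIC)
cv2.imwrite("pics/c0.png",np.hstack([crop(a,95,170,195,270),crop(a,260,180,340,260)]))
cv2.imwrite("pics/c1.png",np.hstack([crop(b,190,250,320,380),crop(b,250,140,330,220)]))
for z in(.012,.015): print(z,[np.round(onz("top",p,z),4)[:2].tolist() for p in((280.6,200.6),(330.6,198.1),(332.6,239),(282.6,241.5))])
print([np.round(onz("top",p,.047),4)[:2].tolist() for p in((294.8,211.1),(318.9,209.9),(319.2,214.8),(295.1,216))])
E
```

```text
0.012 [[0.5325, -0.1368], [0.5419, -0.2604], [0.4409, -0.2648], [0.4317, -0.1433]]
0.015 [[0.532, -0.1367], [0.5414, -0.2599], [0.4407, -0.2643], [0.4315, -0.1431]]
[[0.5024, -0.1692], [0.5067, -0.2264], [0.495, -0.2272], [0.4906, -0.17]]
```

View pics/c0.png

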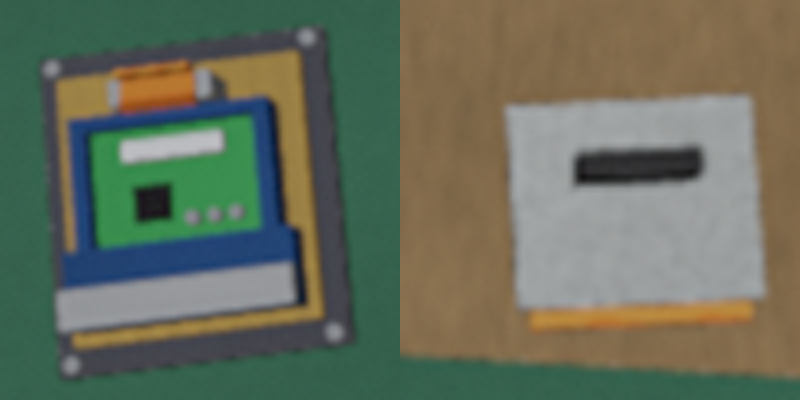

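View pics/c1.png

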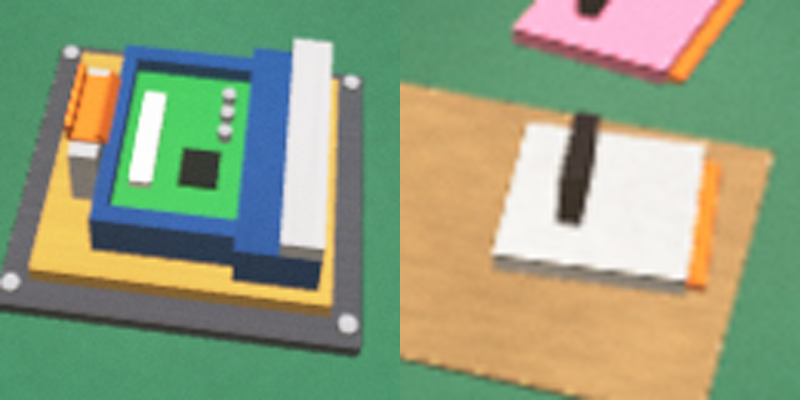

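The crops confirm the white cover: its rib is at top (387.6→307,213) and its tongue is on the bottom (-x) edge. The housing's lip spans top (109,242)–(170,253) and the catch is at about (134,191). Now I'll compute positions.

```bash
python3 - <<'E'
from h import *
s=[(107.75,187),(171.75,179.25),(178.75,252.75),(112.75,261.25)]
W=np.array([onz("top",p,.014)[:2] for p in s]);print("screws",W.round(4).tolist(),"c",W.mean(0).round(4))
for a,b in((3,0),(2,1)): d=W[a-0]-W[b]; d=-d; print("yaw x",np.arctan2(d[1],d[0]),np.hypot(*d))
for a,b in((0,1),(3,2)): d=W[a]-W[b]; print("yaw y",np.arctan2(d[1],d[0])-np.pi/2,np.hypot(*d))
c=[(105,183.8),(175.5,177),(183.75,255.75),(110.5,264.5)]
C=np.array([onz("top",p,.012)[:2] for p in c]);print("plate c",C.mean(0).round(4),C.round(4).tolist())
sd=lambda x,y:(190+x/3.077,250+y/3.077)
t=[(109,242.5),(168.5,235.5),(169.75,245.75),(109.5,252.75)]
# top order: (front-left)=+y,+x ; right = -y
q=[sd(281,244),sd(293,38),sd(333,42),sd(322,248)]
for p,r in zip(t,q):
    X,e=tri(p,r);print("lip",X.round(4),round(e,4))
# side screws check
print([onz("side",sd(*p),.014)[:2].round(4).tolist() for p in((10,281),(71,52),(351,82),(347,324))])
# cover rib in both
X,e=tri((307.2,212.9),(250+585/5-400/5,140+165/5));print("rib-ish",X,e)
sc=lambda x,y:(250+(x-400)/5,140+y/5)
print([onz("side",sc(*p),.015)[:2].round(4).tolist() for p in((494,256),(528,122),(706,142),(689,280))])
for z in (.045,.048): print([onz("side",sc(*p),z)[:2].round(4).tolist() for p in((574,113),(598,113))])
E
```

```text
screws [[0.5559, 0.2958], [0.5796, 0.1365], [0.3977, 0.1084], [0.373, 0.2678]] c [0.4765 0.2021]
yaw x 0.1522577290023571 0.18505809994531763
yaw x 0.15299456578125356 0.18403790002364498
yaw y 0.1475222359600017 0.1611076735515761
yaw y 0.15385364748610075 0.1612416783625208
plate c [0.4765 0.2004] [[0.5643, 0.3043], [0.586, 0.1278], [0.3909, 0.0962], [0.3651, 0.2733]]
lip [0.4153 0.2619 0.0654] 0.0003
lip [0.4363 0.1251 0.0633] 0.0017
lip [0.4124 0.1208 0.0628] 0.0011
lip [0.3931 0.2585 0.0659] 0.0023
[[0.5569, 0.2948], [0.5808, 0.1367], [0.3987, 0.109], [0.3745, 0.2675]]
rib-ish [ 0.49924731 -0.2005476   0.0316349 ] 0.00315809851641899
[[0.53, -0.132], [0.5402, -0.2542], [0.4406, -0.2639], [0.4308, -0.1415]]
[[0.5101, -0.2271], [0.4977, -0.2308]]
[[0.5094, -0.2227], [0.4971, -0.2265]]
```

Call:
step_arm:
  increments: "0 0 0 0 0 -0.147; 0 0 0 0 0 -0.147; 0 0 0 0 0 -0.147; 0 0 0 0 0 -0.147; 0 0 0 0 0 -0.147"
  claw: 0

```text
time: 0.6
tool_pos: [0.2469, -0.4911, 0.2048]
ee_rot: [-3.141, -0.001, 1.207]
wrist_force: [-0.2, -0.3, -0.1]
width: 0.0573
```

Call:
step_arm:
  increments: "0 0 0 0 0 -0.147; 0 0 0 0 0 -0.147; 0 0 0 0 0 -0.147; 3.4 3.4 0.3 0 0 0; 3.4 3.4 0.3 0 0 0"

```text
time: 1.1
tool_pos: [0.3098, -0.4184, 0.1985]
ee_rot: [-3.141, -0.001, 1.638]
wrist_force: [0.3, 0.7, -1.0]
width: 0.0471
```

Call:
step_arm:
  increments: "3.4 3.4 0.7 0 0 0; 3.4 3.4 0.7 0 0 0; 3.4 3.4 0.7 0 0 0; 3.4 3.4 0.7 0 0 0; 3.4 3.4 0.7 0 0 0"

```text
time: 1.6
tool_pos: [0.4683, -0.2353, 0.1638]
ee_rot: [-3.141, -0.0, 1.642]
wrist_force: [0.1, -0.4, 0.2]
width: 0.0468
```

Call:
step_arm:
  increments: "3 3 0.7 0 0 0; 0 0 0 0 0 0; 0 0 0 0 0 0; 0 0 0 0 0 0"

```text
time: 2.0
tool_pos: [0.4948, -0.2059, 0.1574]
ee_rot: [-3.141, 0.0, 1.641]
wrist_force: [1.4, -0.6, -0.4]
width: 0.0468
```

Call:
step_arm:
  increments: "0.65 0.57 2.5 0 0 0; 0 0 2.5 0 0 0; 0 0 2.5 0 0 0; 0 0 2 0 0 0; 0 0 1.5 0 0 0"

```text
time: 2.5
tool_pos: [0.499, -0.1997, 0.0462]
ee_rot: [-3.14, -0.0, 1.639]
wrist_force: [0.1, 0.6, -0.2]
width: 0.0468
```

Call:
step_arm:
  increments: "0 0 1.0 0 0 0; 0 0 0.8 0 0 0; 0 0 0.6 0 0 0; 0 0 0 0 0 0; 0 0 0 0 0 0"

```text
time: 3.0
tool_pos: [0.5009, -0.1985, 0.0241]
ee_rot: [3.141, 0.001, 1.642]
wrist_force: [0.4, -0.3, 0.6]
width: 0.0468
```

```bash
python3 - <<'E'
from h import *
a=snap("side","pics/s1.png")
c=cv2.cvtColor(a[110:260,190:390],cv2.COLOR_RGB2BGR);cv2.imwrite("pics/s1c.png",cv2.resize(c,(800,600),interpolation=cv2.INTER_CUBIC))
E
```

```text
(no output)
```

View pics/s1c.png

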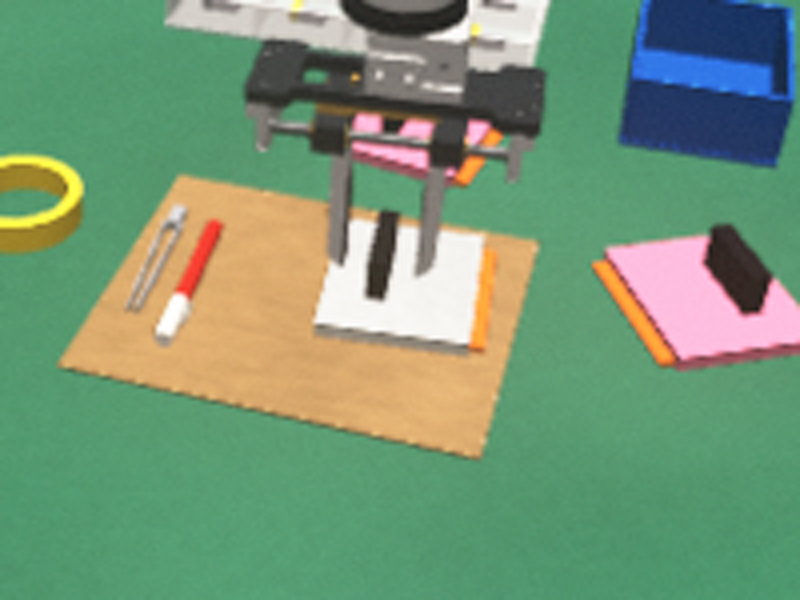

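Crop shows the open fingers astride the black rib of the white cover, (340,262) and (425,272), with nothing else near. I'll feel for the plate top gently, then close.

Call:
step_arm:
  increments: "0 0 0.3 0 0 0; 0 0 0.1 0 0 0; 0 0 0 0 0 0"

```text
time: 3.35
tool_pos: [0.5005, -0.1981, 0.0194]
ee_rot: [-3.142, 0.0, 1.642]
wrist_force: [-0.6, 0.1, -0.2]
width: 0.0471
```

Call:
step_arm:
  increments: "0 0 0.2 0 0 0; 0 0 0 0 0 0"

```text
time: 3.55
tool_pos: [0.5004, -0.1981, 0.0172]
ee_rot: [-3.141, -0.0, 1.642]
wrist_force: [0.5, -0.9, -0.0]
width: 0.0468
```

Call:
step_arm:
  increments: "0 0 0.1 0 0 0; 0 0 0 0 0 0"

```text
time: 3.75
tool_pos: [0.5005, -0.1981, 0.0163]
ee_rot: [-3.141, -0.0, 1.642]
wrist_force: [0.2, 0.1, -0.2]
width: 0.0469
```

Call:
step_arm:
  increments: "0 0 0.1 0 0 0; 0 0 0 0 0 0"

```text
time: 3.95
tool_pos: [0.5005, -0.1982, 0.0153]
ee_rot: [-3.141, -0.0, 1.642]
wrist_force: [-0.2, -0.5, 0.5]
width: 0.047
```

Call:
step_arm:
  increments: "0 0 0.05 0 0 0; 0 0 0 0 0 0"

```text
time: 4.15
tool_pos: [0.5006, -0.1982, 0.0153]
ee_rot: [3.141, 0.0, 1.642]
wrist_force: [-0.8, 0.2, 0.9]
width: 0.0471
```

Touched the plate top at z≈0.015. I'll lift 3 mm and close.

Call:
step_arm:
  increments: "0 0 -0.3 0 0 0; 0 0 0 0 0 0"

```text
time: 4.35
tool_pos: [0.5009, -0.1984, 0.0184]
ee_rot: [3.141, 0.001, 1.642]
wrist_force: [-0.1, -0.7, 0.0]
width: 0.0472
```

Call:
step_arm:
  increments: "0 0 0 0 0 0; 0 0 0 0 0 0; 0 0 0 0 0 0; 0 0 0 0 0 0; 0 0 0 0 0 0"
  claw: 1

```text
time: 4.85
tool_pos: [0.5005, -0.1982, 0.0179]
ee_rot: [-3.142, -0.0, 1.642]
wrist_force: [0.7, -0.8, -0.6]
width: 0.0137
```

Call:
step_arm:
  increments: "0 0 0 0 0 0; 0 0 -0.5 0 0 0; 0 0 -1 0 0 0; 0 0 0 0 0 0; 0 0 0 0 0 0"

```text
time: 5.35
tool_pos: [0.501, -0.1984, 0.0337]
ee_rot: [3.14, 0.001, 1.642]
wrist_force: [-0.4, 0.8, -2.5]
width: 0.0138
```

Held (width 13.8 mm, about 2.3 N of weight). Now lift and carry it.

Call:
step_arm:
  increments: "0 0 -2 0 0 0; 0 0 -3 0 0 0; 0 0 -3.5 0 0 0; 0 0 -3.5 0 0 0; 0.5 0.05 -1.6 0 0 0"

```text
time: 5.85
tool_pos: [0.502, -0.1942, 0.1729]
ee_rot: [3.137, 0.003, 1.641]
wrist_force: [0.6, -0.3, -1.8]
width: 0.0137
```

Call:
step_arm:
  increments: "2 0.15 0 0 0 0; 3.5 0.28 0 0 0 0; 3.5 0.28 0 0 0 0; 3.5 0.28 0 0 0 0; 3.5 0.28 0 0 0 0"

```text
time: 6.35
tool_pos: [0.5016, -0.0314, 0.1687]
ee_rot: [-3.141, -0.0, 1.641]
wrist_force: [0.4, -0.0, -1.6]
width: 0.0135
```

Call:
step_arm:
  increments: "3.5 0.28 0 0 0 0; 3.5 0.28 0 0 0 0; 3.5 0.28 0 0 0 0; 3.5 0.28 0 0 0 0; 3.5 0.28 0 0 0 0"

```text
time: 6.85
tool_pos: [0.5032, 0.1442, 0.1687]
ee_rot: [-3.141, 0.0, 1.642]
wrist_force: [0.4, 0.2, -2.9]
width: 0.0139
```

Call:
step_arm:
  increments: "3 0.25 0 0 0 0; 2 0.2 0 0 0 0; 0.8 0.1 0 0 0 0; 0 0 0 0 0 -0.081; 0 0 0 0 0 0"

```text
time: 7.35
tool_pos: [0.5048, 0.2007, 0.1686]
ee_rot: [-3.141, 0.001, 1.723]
wrist_force: [-0.2, -0.5, -1.1]
width: 0.0137
```

Call:
step_arm:
  increments: "0 0 0 -0.07 0 0; 0 0 0 -0.07 0 0; 0 0 0 -0.07 0 0; 0 0 0 -0.07 0 0; 0 0 0 0 0 0"

```text
time: 7.85
tool_pos: [0.5028, 0.2, 0.1681]
ee_rot: [2.863, 0.0, 1.721]
wrist_force: [-0.3, -0.2, -1.2]
width: 0.0141
```

```bash
python3 - <<'E'
from h import *
a=snap("side","pics/s2.png");b=snap("top","pics/t2.png")
o=get_obs();print(o["time"],o["tool_pos"],o["ee_rot"],o["wrist_force"],o["wrist_torque"],o["width"])
R=Ro.from_euler('xyz',o["ee_rot"]).as_matrix();print(R.round(3))
c=np.hstack([cv2.resize(a[150:384,120:390],(462,400)),cv2.resize(b[150:290,80:200],(338,400))])[:,:,::-1];cv2.imwrite("pics/c2.png",c)
E
```

```text
7.95 [0.50472142 0.20047429 0.16907353] [2.86250874e+00 2.44889964e-05 1.72117048e+00] [ 0.31061696  0.54097805 -2.06317507] [-0.08513244  0.07726694  0.03357085] 0.01350814420396234
[[-0.15   0.95   0.272]
 [ 0.989  0.144  0.041]
 [-0.     0.275 -0.961]]
```

View pics/c2.png

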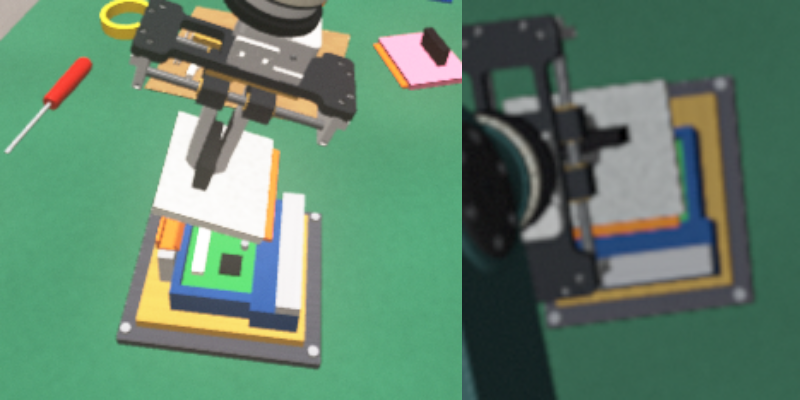

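Tilted view: the cover is tail-up, with its orange tongue facing the groove. The tongue's -y end is at top px (157,227) and its +y end at side px (278,291). I'll check the lateral offset.

```bash
cat >> h.py <<'E'
J=np.array([.4768,.2015]); Y=.152
def jig(P):
    d=np.asarray(P)[:2]-J; c,s=np.cos(Y),np.sin(Y); return np.r_[c*d[0]+s*d[1],-s*d[0]+c*d[1],P[2]]*1000
def tip():
    o=get_obs();R=Ro.from_euler('xyz',o["ee_rot"]).as_matrix(); return jig(o["tool_pos"]+R@[0,-.075,.0148]).round(2),jig(o["tool_pos"]).round(2)
E
python3 - <<'E'
from h import *
print(tip())
print(jig(onz("top",(157.4,227),.134)),jig(onz("side",(278.4,291.6),.134)))
E
```

```text
(array([-40.58,  -5.13, 134.19]), array([ 27.44,  -5.24, 169.07]))
[-38.40353348 -61.94952908 134.        ] [-41.7877341   47.94468366 134.        ]
```

Call:
step_arm:
  increments: "0.3 -0.41 1.44 0 0 0; 0.35 -0.55 1.92 0 0 0; 0 -0.55 1.92 0 0 0; 0 -0.33 1.15 0 0 0; 0 0 0 0 0 0"

```text
time: 8.45
tool_pos: [0.5032, 0.2069, 0.0995]
ee_rot: [2.867, 0.001, 1.722]
wrist_force: [-0.9, 0.2, -2.2]
width: 0.0141
```

Call:
step_arm:
  increments: "0 -0.082 0.288 0 0 0; 0 -0.055 0.192 0 0 0; 0 0 0 0 0 0"

```text
time: 8.75
tool_pos: [0.5046, 0.2077, 0.0979]
ee_rot: [2.86, -0.0, 1.723]
wrist_force: [-0.4, -0.2, -2.2]
width: 0.014
```

```bash
python3 - <<'E'
from h import *
print(tip(),get_obs()["wrist_force"])
E
```

```text
(array([-39.56,   1.89,  62.85]), array([28.39,  1.88, 97.88])) [-0.38178696 -0.22534375 -2.1872178 ]
```

Call:
step_arm:
  increments: "0 -0.055 0.192 0 0 0; 0 -0.055 0.192 0 0 0; 0 0 0 0 0 0"

```text
time: 9.05
tool_pos: [0.5038, 0.2075, 0.0929]
ee_rot: [2.862, 0.0, 1.723]
wrist_force: [-1.0, -0.0, -1.9]
width: 0.0139
```

Call:
step_arm:
  increments: "0 -0.055 0.192 0 0 0; 0 0 0 0 0 0; 0 0 0 0 0 0"

```text
time: 9.35
tool_pos: [0.504, 0.2075, 0.091]
ee_rot: [2.862, 0.0, 1.723]
wrist_force: [0.5, -0.4, -2.4]
width: 0.0138
```

Call:
step_arm:
  increments: "0 -0.04 0.144 0 0 0; 0 0 0 0 0 0; 0 0 0 0 0 0"

```text
time: 9.65
tool_pos: [0.504, 0.2075, 0.0895]
ee_rot: [2.862, 0.0, 1.723]
wrist_force: [1.0, 0.2, -2.4]
width: 0.0137
```

Call:
step_arm:
  increments: "0 -0.0275 0.096 0 0 0; 0 0 0 0 0 0; 0 0 0 0 0 0"

```text
time: 9.95
tool_pos: [0.5043, 0.2076, 0.0891]
ee_rot: [2.861, -0.0, 1.723]
wrist_force: [-0.9, -0.3, 1.6]
width: 0.014
```

Call:
step_arm:
  increments: "0 -0.0275 0.096 0 0 0; 0 0 0 0 0 0; 0 0 0 0 0 0"

```text
time: 10.25
tool_pos: [0.5045, 0.2077, 0.0889]
ee_rot: [2.86, -0.0, 1.723]
wrist_force: [-2.0, -1.1, 6.0]
width: 0.0136
```

Call:
step_arm:
  increments: "0 -0.0275 0.096 0 0 0; 0 0 0 0 0 0; 0 0 0 0 0 0"

```text
time: 10.55
tool_pos: [0.5047, 0.2077, 0.0886]
ee_rot: [2.86, -0.0, 1.723]
wrist_force: [-3.1, -0.5, 8.0]
width: 0.0141
```

Tongue touched the ledge at TCP z≈0.0893, so shim ≈16 mm. I'll ease off to a bare touch and slide toward the groove (-x).

Call:
step_arm:
  increments: "0 0.08 -0.28 0 0 0; 0 0 0 0 0 0; 0 0 0 0 0 0"

```text
time: 10.85
tool_pos: [0.504, 0.2075, 0.089]
ee_rot: [2.862, 0.0, 1.723]
wrist_force: [-0.7, 0.1, -0.8]
width: 0.0142
```

Call:
step_arm:
  increments: "0 -0.288 -0.083 0 0 0; 0 -0.288 -0.083 0 0 0; 0 0 0 0 0 0; 0 0 0 0 0 0"

```text
time: 11.25
tool_pos: [0.4978, 0.2065, 0.0892]
ee_rot: [2.862, 0.0, 1.723]
wrist_force: [-0.7, 0.6, -2.3]
width: 0.0136
```

Call:
step_arm:
  increments: "0 -0.192 -0.055 0 0 0; 0 0 0 0 0 0; 0 0 0 0 0 0"

```text
time: 11.55
tool_pos: [0.4961, 0.2063, 0.0894]
ee_rot: [2.862, 0.0, 1.723]
wrist_force: [0.1, 0.4, -2.1]
width: 0.0139
```

```bash
python3 - <<'E'
from h import *
print(tip(),get_obs()["wrist_force"])
E
```

```text
(array([-48.19,   1.85,  54.5 ]), array([19.8 ,  1.86, 89.45])) [ 0.12268047  0.42443961 -2.07244573]
```

Call:
step_arm:
  increments: "0 -0.192 -0.05 0 0 0; 0 0 0 0 0 0; 0 0 0 0 0 0"

```text
time: 11.85
tool_pos: [0.4942, 0.206, 0.0895]
ee_rot: [2.862, 0.0, 1.723]
wrist_force: [0.0, 0.8, -1.8]
width: 0.0138
```

Call:
step_arm:
  increments: "0 -0.192 -0.05 0 0 0; 0 0 0 0 0 0; 0 0 0 0 0 0"

```text
time: 12.15
tool_pos: [0.4922, 0.2057, 0.0894]
ee_rot: [2.862, 0.0, 1.723]
wrist_force: [-0.2, -1.0, -1.8]
width: 0.0139
```

Call:
step_arm:
  increments: "0 -0.192 -0.05 0 0 0; 0 0 0 0 0 0; 0 0 0 0 0 0"

```text
time: 12.45
tool_pos: [0.4903, 0.2054, 0.0894]
ee_rot: [2.862, 0.0, 1.723]
wrist_force: [0.6, -1.0, -1.9]
width: 0.0138
```

Call:
step_arm:
  increments: "0 -0.144 -0.038 0 0 0; 0 0 0 0 0 0; 0 0 0 0 0 0"

```text
time: 12.75
tool_pos: [0.4888, 0.2052, 0.0894]
ee_rot: [2.862, 0.0, 1.723]
wrist_force: [0.3, -0.1, -2.6]
width: 0.0136
```

Call:
step_arm:
  increments: "0 -0.144 -0.038 0 0 0; 0 0 0 0 0 0; 0 0 0 0 0 0"

```text
time: 13.05
tool_pos: [0.4873, 0.205, 0.0893]
ee_rot: [2.862, 0.0, 1.723]
wrist_force: [0.1, 0.5, -2.1]
width: 0.0138
```

Call:
step_arm:
  increments: "0 -0.096 -0.027 0 0 0; 0 0 0 0 0 0; 0 0 0 0 0 0"

```text
time: 13.35
tool_pos: [0.4864, 0.2048, 0.0893]
ee_rot: [2.862, 0.0, 1.723]
wrist_force: [-0.3, -0.2, -1.7]
width: 0.0138
```

Tip at about -58 in the jig frame, still free. Continuing.

Call:
step_arm:
  increments: "0 -0.096 -0.027 0 0 0; 0 0 0 0 0 0; 0 0 0 0 0 0"

```text
time: 13.65
tool_pos: [0.4855, 0.2047, 0.0894]
ee_rot: [2.861, 0.0, 1.723]
wrist_force: [0.3, -0.1, -0.6]
width: 0.0142
```

Call:
step_arm:
  increments: "0 -0.096 -0.027 0 0 0; 0 0 0 0 0 0; 0 0 0 0 0 0"

```text
time: 13.95
tool_pos: [0.4853, 0.2047, 0.0899]
ee_rot: [2.859, -0.0, 1.723]
wrist_force: [3.9, 0.5, -1.8]
width: 0.0136
```

Call:
step_arm:
  increments: "0 -0.096 -0.027 0 0 0; 0 0 0 0 0 0; 0 0 0 0 0 0"

```text
time: 14.25
tool_pos: [0.4851, 0.2047, 0.0904]
ee_rot: [2.857, -0.0, 1.723]
wrist_force: [5.3, 0.9, -2.2]
width: 0.0142
```

Contact around tip x≈-59 with about 5 N, consistent with the tongue inside and the plate face meeting the lip edge (lift under push). I'll ease off, pivot about the tip to about 14°, and push again to confirm it is home.

Call:
step_arm:
  increments: "0 0.115 0.032 0 0 0; 0 0.03 0.15 0.02 0 0; 0 0.03 0.15 0.02 0 0; 0 0 0 0 0 0; 0 0 0 0 0 0"

```text
time: 14.75
tool_pos: [0.4863, 0.2049, 0.0866]
ee_rot: [2.901, 0.0, 1.723]
wrist_force: [3.3, 0.2, -0.3]
width: 0.0137
```

```bash
python3 - <<'E'
from h import *
print(tip(),get_obs()["wrist_force"],get_obs()["wrist_torque"])
E
```

```text
(array([-59.4 ,   1.88,  54.38]), array([ 9.93,  1.87, 86.59])) [ 3.25050397  0.22480955 -0.29536602] [ 0.06861639 -0.53671384  0.00860103]
```

Call:
step_arm:
  increments: "0 -0.097 -0.024 0 0 0; 0 0 0 0 0 0; 0 0 0 0 0 0"

```text
time: 15.05
tool_pos: [0.4861, 0.2048, 0.087]
ee_rot: [2.898, -0.0, 1.723]
wrist_force: [6.6, 0.3, -2.3]
width: 0.0138
```

```bash
python3 - <<'E'
from h import *
print(tip(),get_obs()["wrist_force"],get_obs()["wrist_torque"])
E
```

```text
(array([-59.48,   1.86,  54.54]), array([ 9.74,  1.87, 86.98])) [ 6.56008546  0.31644784 -2.29378363] [ 0.12514993 -1.24388772  0.03028952]
```

Firm stop at tip x -59.5 for 6.6 N, so the tongue is home. I'll ease the push slightly and pivot down about the tip.

Call:
step_arm:
  increments: "0 0.058 0.014 0 0 0; 0 0.03 0.15 0.02 0 0; 0 0 0 0 0 0"

```text
time: 15.35
tool_pos: [0.4867, 0.2049, 0.0854]
ee_rot: [2.921, 0.0, 1.723]
wrist_force: [4.2, 0.5, -0.3]
width: 0.0138
```

Call:
step_arm:
  increments: "0 0.03 0.15 0.02 0 0; 0 0 0 0 0 0; 0 0 0 0 0 0"

```text
time: 15.65
tool_pos: [0.4871, 0.205, 0.0839]
ee_rot: [2.941, 0.0, 1.723]
wrist_force: [4.3, 1.2, 1.2]
width: 0.0139
```

Call:
step_arm:
  increments: "0 0.03 0.15 0.02 0 0; 0 0 0 0 0 0; 0 0 0 0 0 0"

```text
time: 15.95
tool_pos: [0.4874, 0.205, 0.0823]
ee_rot: [2.962, 0.0, 1.723]
wrist_force: [4.0, 0.3, 0.9]
width: 0.0141
```

```bash
python3 - <<'E'
from h import *
print(tip(),get_obs()["wrist_force"],get_obs()["wrist_torque"])
E
```

```text
(array([-60.12,   1.82,  54.31]), array([11.03,  1.82, 82.27])) [3.95015998 0.2514039  0.8507121 ] [-5.24370984e-04 -7.52781103e-01 -1.80707396e-02]
```

Call:
step_arm:
  increments: "0 0.03 0.15 0.02 0 0; 0 0 0 0 0 0; 0 0 0 0 0 0"

```text
time: 16.25
tool_pos: [0.4878, 0.205, 0.0808]
ee_rot: [2.983, 0.0, 1.723]
wrist_force: [4.3, -0.2, 0.9]
width: 0.0137
```

Call:
step_arm:
  increments: "0 0.03 0.15 0.02 0 0; 0 0 0 0 0 0; 0 0 0 0 0 0"

```text
time: 16.55
tool_pos: [0.4881, 0.2051, 0.0792]
ee_rot: [3.003, 0.0, 1.723]
wrist_force: [2.1, 0.4, 0.6]
width: 0.0139
```

Call:
step_arm:
  increments: "0 0.03 0.15 0.02 0 0; 0 0 0 0 0 0; 0 0 0 0 0 0"

```text
time: 16.85
tool_pos: [0.4884, 0.2051, 0.0777]
ee_rot: [3.024, 0.0, 1.723]
wrist_force: [0.5, -0.1, 1.9]
width: 0.0137
```

```bash
python3 - <<'E'
from h import *
print(tip(),get_obs()["wrist_force"],get_obs()["wrist_torque"])
E
```

```text
(array([-60.68,   1.83,  54.16]), array([12.05,  1.83, 77.69])) [ 0.52427352 -0.14361041  1.89060982] [-0.0654047   0.07793312 -0.00880669]
```

Call:
step_arm:
  increments: "0 0.03 0.15 0.02 0 0; 0 0 0 0 0 0; 0 0 0 0 0 0"

```text
time: 17.15
tool_pos: [0.4889, 0.2053, 0.0762]
ee_rot: [3.043, 0.0, 1.723]
wrist_force: [-0.8, 0.0, 2.1]
width: 0.0136
```

Call:
step_arm:
  increments: "0 0.03 0.15 0.02 0 0; 0 0 0 0 0 0; 0 0 0 0 0 0"

```text
time: 17.45
tool_pos: [0.4894, 0.2054, 0.0748]
ee_rot: [3.063, 0.0, 1.723]
wrist_force: [-2.1, -0.2, 2.0]
width: 0.014
```

Call:
step_arm:
  increments: "0 0.03 0.15 0.02 0 0; 0 0 0 0 0 0; 0 0 0 0 0 0"

```text
time: 17.75
tool_pos: [0.49, 0.2054, 0.0734]
ee_rot: [3.083, -0.0, 1.723]
wrist_force: [-3.3, 0.0, 2.3]
width: 0.014
```

```bash
python3 - <<'E'
from h import *
print(tip(),get_obs()["wrist_force"],get_obs()["wrist_torque"])
E
```

```text
(array([-60.41,   1.91,  54.19]), array([13.6 ,  1.91, 73.35])) [-3.26227056  0.02319419  2.28707734] [-0.08147407  0.76200905 -0.01834832]
```

Call:
step_arm:
  increments: "0 0.02 0.15 0.02 0 0; 0 0 0 0 0 0; 0 0 0 0 0 0"

```text
time: 18.05
tool_pos: [0.4905, 0.2055, 0.072]
ee_rot: [3.102, -0.0, 1.723]
wrist_force: [-2.5, 0.0, 0.8]
width: 0.0136
```

Call:
step_arm:
  increments: "0 0.02 0.15 0.02 0 0; 0 0 0 0 0 0; 0 0 0 0 0 0"

```text
time: 18.35
tool_pos: [0.4911, 0.2055, 0.0706]
ee_rot: [3.121, 0.0, 1.723]
wrist_force: [-0.4, -0.1, 0.8]
width: 0.0142
```

Call:
step_arm:
  increments: "0 0.01 0.1 0.015 0 0; 0 0 0 0 0 0; 0 0 0 0 0 0"

```text
time: 18.65
tool_pos: [0.4915, 0.2056, 0.0698]
ee_rot: [3.136, 0.0, 1.723]
wrist_force: [-0.6, 0.6, 0.0]
width: 0.0136
```

```bash
python3 - <<'E'
from h import *
print(tip(),get_obs()["wrist_force"],get_obs()["wrist_torque"])
E
```

```text
(array([-59.77,   1.82,  54.51]), array([15.14,  1.81, 69.75])) [-0.59493434  0.59754525  0.02471352] [ 0.06347141  0.03978884 -0.00508763]
```

Call:
step_arm:
  increments: "0 0 0.07 0.006 0 0; 0 0 0 0 0 0; 0 0 0 0 0 0"

```text
time: 18.95
tool_pos: [0.4915, 0.2056, 0.0695]
ee_rot: [3.141, 0.0, 1.723]
wrist_force: [-0.7, -0.7, 2.6]
width: 0.0139
```

Call:
step_arm:
  increments: "0 0 0.08 0.005 0 0; 0 0 0 0 0 0; 0 0 0 0 0 0"

```text
time: 19.25
tool_pos: [0.4916, 0.2056, 0.0696]
ee_rot: [-3.137, 0.0, 1.723]
wrist_force: [-1.7, -1.0, 7.8]
width: 0.0137
```

```bash
python3 - <<'E'
from h import *
print(tip(),get_obs()["wrist_force"],get_obs()["wrist_torque"])
a=snap("side","pics/s3.png")
cv2.imwrite("pics/c3.png",cv2.resize(a[220:380,170:340],(638,600),interpolation=cv2.INTER_CUBIC)[:,:,::-1])
E
```

```text
(array([-59.85,   1.82,  55.09]), array([15.21,  1.82, 69.57])) [-1.69152887 -0.95336051  7.7989771 ] [-0.11496022  0.0576456   0.00945757]
```

View pics/c3.png

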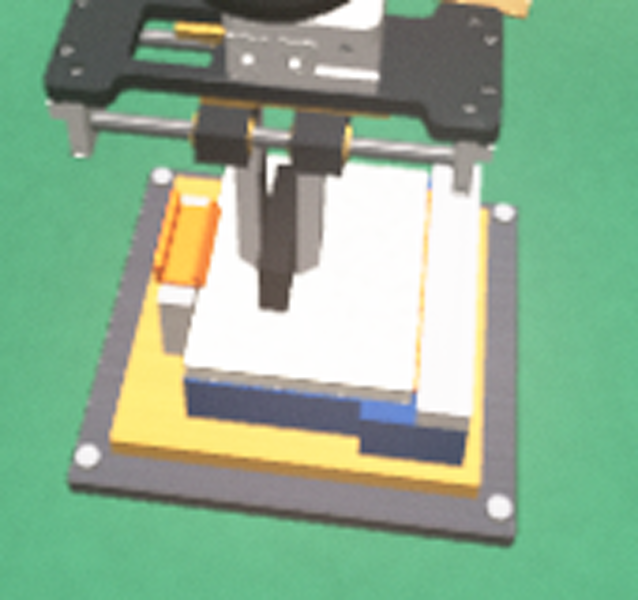

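The image shows the cover flat in the housing, with the lip over the tongue side at (420,290) and the catch at its tail edge at (210,230). I'll remove the press, open slightly (28 mm, clear of the catch) and retreat straight up.

Call:
step_arm:
  increments: "0 0 -0.09 -0.006 0 0; 0 0 0 0 0 0; 0 0 0 0 0 0"

```text
time: 19.6
tool_pos: [0.4914, 0.2056, 0.0695]
ee_rot: [3.14, 0.0, 1.723]
wrist_force: [1.1, 0.3, 2.8]
width: 0.0141
```

Call:
step_arm:
  increments: "0 0 -0.22 0 0 0; 0 0 0 0 0 0; 0 0 0 0 0 0"

```text
time: 19.9
tool_pos: [0.4903, 0.2053, 0.0703]
ee_rot: [-3.14, 0.0, 1.723]
wrist_force: [-0.4, 0.0, -2.4]
width: 0.0138
```

Call:
step_arm:
  increments: "0 0 -0.15 0 0 0; 0 0 0 0 0 0; 0 0 0 0 0 0"

```text
time: 20.2
tool_pos: [0.4903, 0.2054, 0.0718]
ee_rot: [-3.14, 0.0, 1.723]
wrist_force: [0.7, 0.8, -5.1]
width: 0.014
```

```bash
python3 - <<'E'
from h import *
print(tip(),get_obs()["wrist_force"],get_obs()["wrist_torque"])
E
```

```text
(array([-61.15,   1.78,  57.11]), array([13.88,  1.78, 71.75])) [ 0.68152874  0.77962617 -5.13980115] [ 0.03402349 -0.1084564  -0.04105783]
```

Upward resistance at about 2 mm of lift means the catch is retaining it. I'll put it back down, then release.

Call:
step_arm:
  increments: "0 0.08 0.22 0 0 0; 0 0 0 0 0 0; 0 0 0.06 0 0 0; 0 0 0 0 0 0; 0 0 0 0 0 0"

```text
time: 20.7
tool_pos: [0.492, 0.2057, 0.0703]
ee_rot: [3.141, 0.0, 1.723]
wrist_force: [-0.8, 0.3, -1.7]
width: 0.0136
```

```bash
python3 - <<'E'
from h import *
print(tip(),get_obs()["wrist_force"],get_obs()["wrist_torque"])
E
```

```text
(array([-59.36,   1.88,  55.47]), array([15.63,  1.88, 70.32])) [-0.81718147  0.28906935 -1.66428237] [-0.02821384 -0.07479555  0.0188707 ]
```

Call:
step_arm:
  increments: "0 0 0.08 0 0 0; 0 0 0 0 0 0; 0 0 0.06 0 0 0; 0 0 0 0 0 0"

```text
time: 21.1
tool_pos: [0.492, 0.2057, 0.0695]
ee_rot: [3.141, 0.0, 1.723]
wrist_force: [-1.4, -0.3, 2.7]
width: 0.0138
```

Call:
step_arm:
  increments: "0 0 0 0 0 0; 0 0 0 0 0 0; 0 0 0 0 0 0"
  claw: 0.4

```text
time: 21.4
tool_pos: [0.4918, 0.2056, 0.0684]
ee_rot: [-3.142, 0.0, 1.723]
wrist_force: [-0.2, -0.1, 0.1]
width: 0.0277
```

Released with no force. Retreating straight up, then aside for a look.

Call:
step_arm:
  increments: "0 0 -1 0 0 0; 0 0 -2 0 0 0; 0 0 -3 0 0 0; 0 0 -4 0 0 0; 0 0 -4 0 0 0"

```text
time: 21.9
tool_pos: [0.4914, 0.2056, 0.2103]
ee_rot: [-3.141, 0.0, 1.723]
wrist_force: [0.1, 0.2, -0.2]
width: 0.028
```

Call:
step_arm:
  increments: "-4 0 -1 0 0 0; -4 0 0 0 0 0; -4 0 0 0 0 0; -4 0 0 0 0 0; -4 0 0 0 0 0"

```text
time: 22.4
tool_pos: [0.5222, 0.0065, 0.2197]
ee_rot: [3.14, 0.0, 1.723]
wrist_force: [1.2, 0.3, 0.9]
width: 0.0283
```

Call:
step_arm:
  increments: "-4 0 0 0 0 0; -3 0 0 0 0 0; 0 0 0 0 0 0; 0 0 0 0 0 0"

```text
time: 22.8
tool_pos: [0.5327, -0.0614, 0.219]
ee_rot: [3.141, -0.0, 1.721]
wrist_force: [0.0, 1.0, -0.3]
width: 0.0281
```

```bash
python3 - <<'E'
from h import *
a=snap("side","pics/s4.png");b=snap("top","pics/t4.png")
f=lambda m,x0,y0,x1,y1,w=400:cv2.resize(m[y0:y1,x0:x1],(w,400),interpolation=cv2.INTER_CUBIC)
old=cv2.imread("pics/top0.png")[:,:,::-1]
cv2.imwrite("pics/c4.png",np.hstack([f(a,190,250,320,380),f(b,95,170,195,270)])[:,:,::-1])
d=np.abs(b.astype(int)-old).max(2)>60
n,l,s,c=cv2.connectedComponentsWithStats(d.astype(np.uint8)); print([r.tolist() for r in s[1:] if r[4]>15])
E
```

```text
[[194, 77, 19, 30, 63], [215, 97, 46, 13, 369], [294, 101, 5, 16, 59], [179, 108, 111, 142, 2658], [236, 175, 15, 3, 24], [149, 183, 27, 70, 643], [110, 193, 56, 49, 1890], [281, 199, 52, 42, 1851], [251, 244, 6, 6, 18], [156, 260, 39, 21, 128], [201, 282, 34, 6, 68], [494, 324, 16, 9, 82], [476, 339, 36, 19, 92], [133, 341, 77, 43, 1936], [457, 345, 55, 39, 734], [505, 348, 7, 17, 88], [493, 350, 8, 6, 24], [109, 374, 9, 10, 26]]
```

View pics/c4.png

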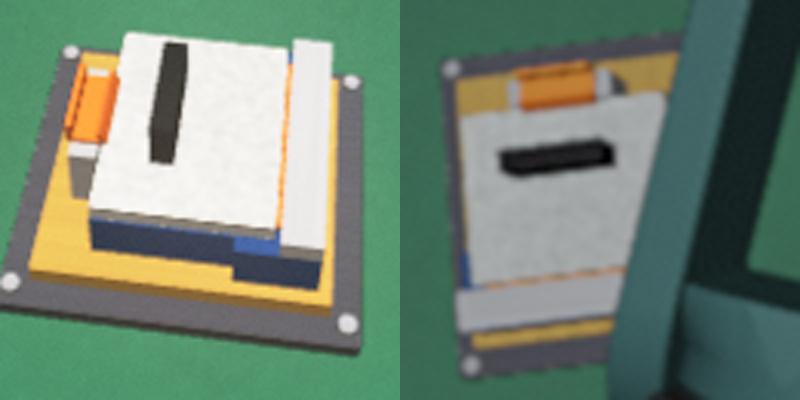

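The final views show the cover flat under the lip, rib at side crop (168,100). The orange catch lies over the tail edge at the same pixels as at the start (side (107–118,80–143), top (512–600,62–108)), so it is shut. I'll do a quick numeric check of the catch and bystanders, then hand in.

```bash
python3 - <<'E'
from h import *
a=cv2.imread("pics/side0.png");b=cv2.imread("pics/s4.png")
def m(im,lo,hi,x0,y0,x1,y1):
    k=cv2.inRange(cv2.cvtColor(im,cv2.COLOR_BGR2HSV)[y0:y1,x0:x1],lo,hi);M=cv2.moments(k,True);return M['m00'],round(M['m10']/M['m00']+x0,1),round(M['m01']/M['m00']+y0,1)
for n,lo,hi,box in(("catch",(5,180,150),(18,255,255),(205,262,235,300)),("pen",(0,150,120),(6,255,255),(225,155,255,200)),("driver",(0,150,80),(6,255,255),(110,170,190,240)),("tape",(24,150,120),(34,255,255),(170,140,220,180))):
    try: print(n,m(a,lo,hi,*box),m(b,lo,hi,*box))
    except ZeroDivisionError: print(n,"hidden")
print(get_obs()["time"]); close_job()
E
```

```text
catch (292.0, 219.4, 284.1) (289.0, 219.3, 284.3)
pen (79.0, 239.6, 174.1) (77.0, 239.6, 174.2)
driver (308.0, 159.5, 197.4) (307.0, 159.6, 197.3)
tape (293.0, 194.0, 159.3) (282.0, 193.9, 159.3)
22.9
the job is handed in; nothing more can be done
```

The cover is fitted on the housing, released, and handed in at 22.9 s. No verdict was reported.

- **What I did:** I gripped the white cover by its rib and tilted it 16°, tail up. I felt for the ledge, which put the housing about 16 mm up on its shims. I slid the tongue in until it stopped, at about 14° of tilt and 6.6 N. I then pivoted the cover flat about the tongue tip, released it and backed off straight up.
- **Forces:** the highest wrist readings between moves were about 10 N, against the 35 N limit.
- **Last checks:**
  - The cover lies flat, with its tongue under the lip and the catch over its tail edge.
  - The catch is back within 0.2 px of where it started.
  - The pen, driver and tape roll have not moved. I did not measure the bottle or the tweezers.
- **Weak evidence:** there was no distinct force jump when the catch snapped over. I also lifted the cover about 2 mm before letting go. The roughly 3 N resistance, against the expected 1.5 mm gap under the catch, is only moderate proof that it holds. The final picture supports it.

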